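# Put the paint containers back in their holders

### The job

Before lettering the stone, stand each of the four closed paint containers in the wooden holder made for its shape and size: small round pot in the small round holder, large round pot in the large round one, small square tin in the small square one, large square tin in the large square one. The small round pot has been left in the large square holder, so that one must come out before the large tin can go in. Keep every container upright, let each stand flat on its holder's floor, and leave the rubbing brick and the chisel where they lie.

Things in the scene. Friction and masses are not known exactly. Their poses are not given: they have to be found in the camera images.
- pot_round_small: Small round paint pot, diameter 36 mm, height 46 mm, about 80 g; steel sides and a black flat lid, straight-sided and the same width all the way up. Loose. Origin: centre of its underside, z up. At the start it stands in the well of the large square holder.
- pot_round_large: Large round paint pot, diameter 58 mm, height 54 mm, about 200 g; steel sides and a black flat lid, straight-sided and the same width all the way up. Loose. Origin: centre of its underside, z up. At the start it stands on the bench.
- tin_square_small: Small square paint tin, 34 x 34 mm, height 46 mm, about 80 g; steel sides and a black flat lid, straight-sided and the same width all the way up. Loose. Origin: centre of its underside, z up, x and y along its sides. At the start it stands on the bench.
- tin_square_large: Large square paint tin, 54 x 54 mm, height 54 mm, about 220 g; steel sides and a black flat lid, straight-sided and the same width all the way up. Loose. Origin: centre of its underside, z up, x and y along its sides. At the start it stands on the bench.
- holder_round_small: Pale wooden holder, fixed to the bench: a tray 16 mm high with a 4 mm floor, 6 mm walls and one open well 12 mm deep. Origin: centre of its underside, z up (the well's floor is at z = 4 mm). Round, 64 mm outside diameter, well 52 mm in diameter.
- holder_round_large: Pale wooden holder, fixed to the bench: a tray 16 mm high with a 4 mm floor, 6 mm walls and one open well 12 mm deep. Origin: centre of its underside, z up (the well's floor is at z = 4 mm). Round, 86 mm outside diameter, well 74 mm in diameter.
- holder_square_small: Pale wooden holder, fixed to the bench: a tray 16 mm high with a 4 mm floor, 6 mm walls and one open well 12 mm deep. Origin: centre of its underside, z up (the well's floor is at z = 4 mm). Square, 62 x 62 mm outside, well 50 x 50 mm, x and y along its sides.
- holder_square_large: Pale wooden holder, fixed to the bench: a tray 16 mm high with a 4 mm floor, 6 mm walls and one open well 12 mm deep. Origin: centre of its underside, z up (the well's floor is at z = 4 mm). Square, 82 x 82 mm outside, well 70 x 70 mm, x and y along its sides. The small round pot stands in it at the start.
- rubbing_brick: Bystander: dark grey rubbing brick, 100 x 50 x 26 mm, lying on the bench, long side along its x. Origin: centre of its underside. Not to be moved.
- chisel: Bystander: steel stone chisel, 165 mm long, 18 mm high, lying on the bench along its x. Origin: under its middle. Not to be moved.
Not all that is in view belongs to the job. Leave any green, purple or red look-alike of the tin_square_small alone.

How it is judged:
At the end, for the whole second after the job is handed in: Each container stands released and at rest in the holder of its own shape and size, its centre within 13 mm of the holder's centre, its underside on the well's floor (less than 4 mm above it), upright within 0.1 rad; brick and chisel are within 20 mm of where they lay (horizontal distance between pot_round_small and holder_round_small below 0.013 m and z of pot_round_small in the frame of holder_round_small below 0.008 m and angle between each of pot_round_small, pot_round_large, tin_square_small, tin_square_large's own z axis and vertical below 0.1 rad and linear speed of each of pot_round_small, pot_round_large, tin_square_small, tin_square_large below 0.02 m/s and contact force between the fingers and pot_round_small below 0.1 N and horizontal distance between pot_round_large and holder_round_large below 0.013 m and z of pot_round_large in the frame of holder_round_large below 0.008 m and contact force between the fingers and pot_round_large below 0.1 N and horizontal distance between tin_square_small and holder_square_small below 0.013 m and z of tin_square_small in the frame of holder_square_small below 0.008 m and contact force between the fingers and tin_square_small below 0.1 N and horizontal distance between tin_square_large and holder_square_large below 0.013 m and z of tin_square_large in the frame of holder_square_large below 0.008 m and contact force between the fingers and tin_square_large below 0.1 N and distance of each of rubbing_brick, chisel from where it was at the start of the episode below 0.02 m); the robot touches nothing.
It fails at once if a paint container is tipped more than 0.6 rad (angle between any of pot_round_small, pot_round_large, tin_square_small, tin_square_large's own z axis and vertical above 0.6 rad).
It fails at once if the rubbing brick or the chisel is shoved more than 30 mm (distance of any of rubbing_brick, chisel from where it was at the start of the episode above 0.03 m).
It also fails if it takes over 112 s, if anything falls off the work surface, if the arm or the gripper's body presses on something with over 40 N, if the wrist force passes 120 N, or if a joint passes its speed limit or range.

### The arm

A 6-joint arm with a two-finger parallel gripper is mounted at the origin on the work surface. World frame = base frame: x ahead of the robot, y to its left, z up, the work surface at z = 0. Lengths are in m, angles in rad, forces in N, time in s.
With the tool pointing down it reaches from about 0.3 to 0.875 m from the base axis. Payload 6.4 kg.
Tool frame: the origin (TCP) lies midway between the tips of the shut fingers; the grasp point (between the pads) lies 19 mm behind it (ctrl.hold_point_z is the distance from the TCP to the grasp point, in m); z points along the fingers, y is the line along which they close (so a half turn about z gives the same grasp; the last joint's range is limited). The gripper opens to 85 mm and grips with 20 to 120 N. Pads are 22 mm wide; open, the fingers measure 114 mm over their backs; the gripper's body (76 mm by 85 mm) begins 54 mm behind the grasp point. The pads swing forward as they close: fully open they stand 13 mm farther back than shut.
Start: joints at [0.905, 0.181, 1.607, -0, 1.354, -0.206], TCP at [0.255, 0.515, 0.231] pointing down, gripper open.
Joint ranges: [-2.99, 2.99], [-0.89, 2.07], [0.3, 2.58], [-1.14, 4.28], [0, 2.63], [-3.12, 3.12]. Speed limits (rad/s): [2.57, 2.57, 3.01, 3.14, 3.14, 3.14].

### API

Orientations are given as a unit quaternion [w, x, y, z].
In Python, from bench import ctrl gives the robot as it stands.
- The arm moves only by the tool carry_out, never from a script. Its argument "plan" is text: rows parted by semicolons, each of 6 numbers parted by spaces: the shift along the tool's x, y, z as a fraction of full scale, then the turn, a rotation vector about the tool's x, y, z as a fraction of full scale. A call has exactly 8 rows; each row shifts and turns the commanded pose from where the row before left it, along the tool's axes as they then stand; what a row does not reach is not made up. Full scale, the value 1, is 40 mm for a shift and 0.1 rad for a turn. A row lasts 1/12 s, in which the tool goes at most 41.7 mm and 7.16 degrees, less where a joint would pass 70% of its speed; a pose out of reach is approached as far as the arm can. A call with a number of a shift or a turn outside -1 to 1 is refused whole. A call with a gripper value outside its range is refused whole. "claw" is the gripper's target within -1 to 1 (shut at 1, half-way at 0, fully open at -1), set as the call begins (left out, the last holds). The fingers move at their own pace and stop on an object; the grip force is fixed at half the most. Time passes only in rows, so rows that do not move let the fingers close, or fill a call up. It gives the time, the measured TCP pose, the force, the opening and the grip force at its end, in the units of the state.
- ctrl.get_obs(): the state, without advancing time (a new reading comes with each control period).
- ctrl.camera(name): name is "scene" or "top" or "wrist"; returns a dict with "pixels" (384x512x3 uint8, red, green, blue), "mtx" (3x3 intrinsics, pixels), "R" (3x3) and "t" (3): a world point X has camera coordinates R X + t. Camera axes: x right, y down, z forward; pixel columns grow to the right and rows downward; lengths in m; the calibration is good to about 2 mm. A picture is of the moment at which its call begins. There is no depth.
- ctrl.hand_in(): hands the job in; it is judged then, once.
The state is a dict: "time_s": time; "q": joint angles; "dq": joint speeds; "joint_efforts": joint torques, N m; "eef_pos": TCP position; "eef_rot": TCP orientation; "wrist_force": force on the tool from outside, world axes, zero at the start; "torque": the same for the moment, N m; "opening": opening from 0.0 (shut) to 1.0 (fully open); "grasp_force": force on a finger pad.
Only numpy, scipy, OpenCV 4.12 (cv2) and the standard library are available. Lean on these libraries where they do the work, as an engineer would, in place of code of your own. Each camera call takes 0.05 s, during which the arm holds its last target. There are 200 camera calls.

## Working session

There is one attempt and no reset: what is moved stays moved. The work goes in short steps, Python scripts to look and compute and a tool call to move; the robot and the scene stay as the last step left them, time stands still between calls to the robot, and variables do not carry over. Pictures are saved under pics/ and viewed, at most 14 in all, crops included, and the job is handed in when it is done.

Besides the shell and the picture viewer there is one more tool, called after "Request:" as a command line: name --argument value ..., lists and objects as JSON in quotes. carry_out: Moves the arm, as the interface text tells. Shift numbers are shares of 40 mm and turn numbers shares of 0.1 rad, none past 1 either way. Its arguments: {"type":"object","properties":{"plan":{"type":"string"},"claw":{"type":"number"}},"required":["plan"]}

```bash
mkdir -p pics; python3 - <<'E'
from bench import ctrl
import cv2
print(ctrl.get_obs(), ctrl.hold_point_z)
for n in("top","scene"):
    c=ctrl.camera(n); cv2.imwrite(f"pics/{n}0.png",cv2.resize(c["pixels"][:,:,::-1],None,fx=1.5,fy=1.5,interpolation=cv2.INTER_CUBIC)); cv2.imwrite(f"{n}0raw.png",c["pixels"][:,:,::-1])
    print(n,c["mtx"],c["R"],c["t"])
E
```

```text
{'time_s': 0.0, 'q': array([ 9.04701669e-01,  1.81545931e-01,  1.60801123e+00,  1.61253398e-05,
        1.35377442e+00, -2.06296045e-01]), 'dq': array([0.00030792, 0.00070434, 0.00122146, 0.00041464, 0.00129841,
       0.00102467]), 'joint_efforts': array([-1.11181831e-03, -4.44893575e+01, -3.51319706e+01, -5.96244063e-04,
        9.44548199e-03,  1.40983664e-05]), 'eef_pos': array([0.25479963, 0.51485437, 0.23037983]), 'eef_rot': array([-3.74477281e-04,  2.27881091e-01,  9.73688581e-01, -7.84724080e-04]), 'wrist_force': array([-0.19396609,  0.25397761,  0.47782728]), 'torque': array([-0.00342469, -0.04780361,  0.02086088]), 'grasp_force': 0.0, 'opening': 1.0006976699971015} 0.0187
top [[483.44100114   0.         257.14610483]
 [  0.         483.44100114 196.64552542]
 [  0.           0.           1.        ]] [[ 0.01638026 -0.99981263 -0.01031476]
 [-0.99398046 -0.01516532 -0.10850284]
 [ 0.10832608  0.01202997 -0.99404263]] [-1.05968623e-03  5.23294373e-01  1.24369428e+00]
scene [[485.1002773    0.         254.16902049]
 [  0.         485.1002773  192.64863046]
 [  0.           0.           1.        ]] [[ 0.5488912   0.83589308  0.00110113]
 [ 0.55120343 -0.3609581  -0.75225264]
 [-0.62840531  0.4135118  -0.65887386]] [-0.29514063 -0.27237738  1.53718135]
```

View pics/top0.png

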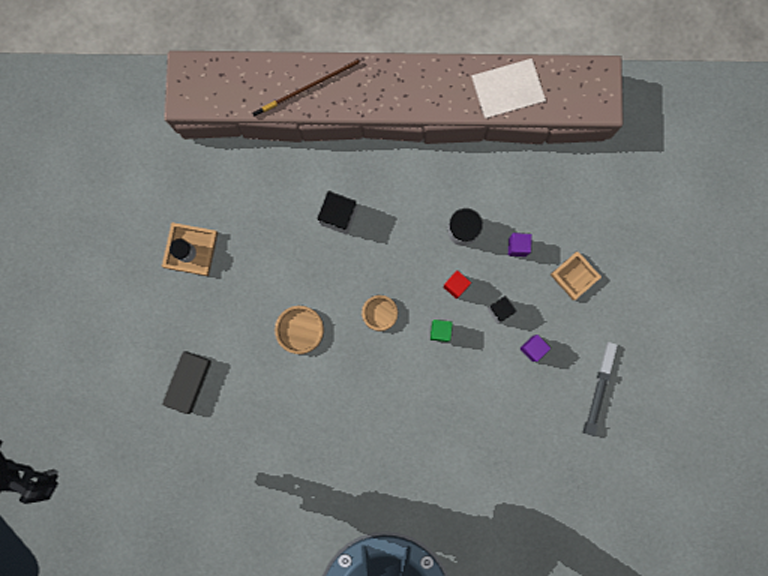

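View pics/scene0.png

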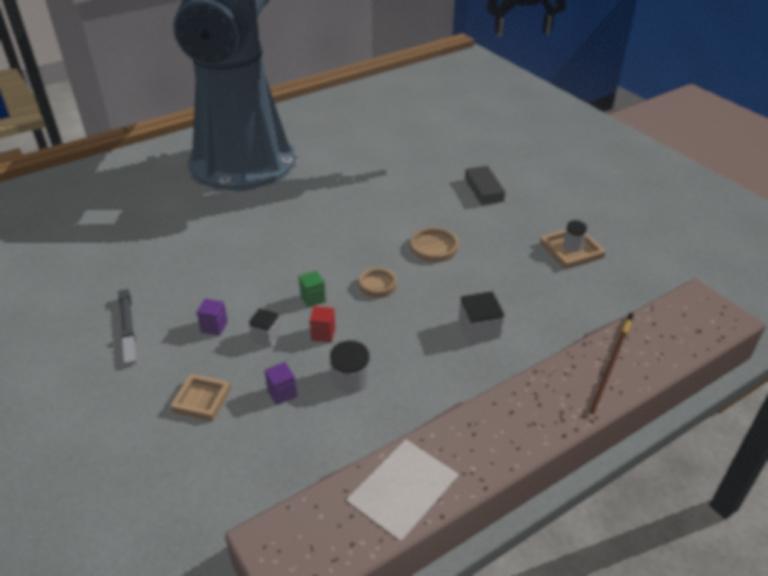

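In the top view (1.5x pixels) the lidded containers are the small pot (181,248) inside the large square holder, the large tin (337,210), the large pot (466,224) and the small tin (503,308). These could be mistaken for the small tin: purple (520,244), red (457,284), green (441,331), purple (535,348). I choose the black-lidded steel one at (503,308). The holders are large square (190,250), large round (300,330), small round (380,313) and small square (577,276). The brick is at (187,382) and the chisel at (600,390).

```bash
cat > h.py <<'E'
import numpy as np, cv2
from bench import ctrl
from scipy.spatial.transform import Rotation as Ro
def unproj(c,uv,z):
    uv=np.atleast_2d(np.array(uv,float)); K=c["mtx"];R=c["R"];t=c["t"]
    d=(np.linalg.inv(K)@np.c_[uv,np.ones(len(uv))].T).T@R; o=-R.T@t
    return (o+d*((z-o[2])/d[:,2])[:,None])[:,:2]
def comps(mask,amin):
    n,l,s,ce=cv2.connectedComponentsWithStats(mask.astype(np.uint8))
    for i in range(1,n):
        if s[i,4]>amin: yield (l==i).astype(np.uint8),ce[i],s[i,4]
def shape(c,m,z):
    p=cv2.findContours(m,cv2.RETR_EXTERNAL,cv2.CHAIN_APPROX_NONE)[0]
    p=np.vstack(p)[:,0]; w=unproj(c,p,z)
    (cx,cy),(a,b),ang=cv2.minAreaRect((w*1000).astype(np.float32))
    return np.round([cx,cy,a,b,ang],1)
def tool(tag=""):
    o=ctrl.get_obs(); q=o["eef_rot"]; M=Ro.from_quat(np.r_[q[1:],q[0]]).as_matrix()
    print(tag,"tcp",np.round(o["eef_pos"]*1000,1),"yaw of tool y deg",round(np.degrees(np.arctan2(M[1,1],M[0,1])),1),"zdir",np.round(M[:,2],3),"op",round(o["opening"],3),"t",o["time_s"]); return o["eef_pos"],M
def rel(x,y,z,yaw):
    """needed move: world mm target -> tool-axes units, tool y along yaw deg (mod 180)"""
    p,M=tool(); d=M.T@(np.array([x,y,z])/1000-p)/0.04
    cur=np.degrees(np.arctan2(M[1,1],M[0,1])); dy=(yaw-cur+90)%180-90
    print("shift total (tool units)",np.round(d,2),"turn about tool z units",round(-np.radians(dy)/0.1,2),"joint6",round(ctrl.get_obs()["q"][5],2))
E
python3 - <<'E'
from h import *
c=ctrl.camera("top"); im=c["pixels"].astype(int); r,g,b=im[...,0],im[...,1],im[...,2]
blk=(im.max(2)<45)
for m,ce,a in comps(blk,80):
    print("dark",np.round(ce*1.5),a,*[(z,shape(c,m,z)) for z in(.05,.054)], "cent",[np.round(unproj(c,ce,z)*1000,1) for z in (.046,.05,.054)])
wood=(r-b>50)&(r>110)
for m,ce,a in comps(wood,150): print("wood",np.round(ce*1.5),a,shape(c,m,.012))
cr=c["pixels"][170:240,280:390,::-1]; cr2=c["pixels"][115:185,100:250,::-1]
a=cv2.resize(cr,(770,490),interpolation=cv2.INTER_CUBIC); cv2.imwrite("pics/crop1.png",a)
E
```

```text
dark [336. 210.] 399 (0.05, array([668.7,  95.9,  53. ,  52.6,  69.9])) (0.054, array([667.8,  95.6,  52.8,  52.4,  69.9])) cent [array([[669.6,  96.1]]), array([[668.7,  95.8]]), array([[667.8,  95.5]])]
dark [465. 224.] 363 (0.05, array([ 646.9, -129. ,   53.7,   54.4,   46. ])) (0.054, array([ 646.1, -128.6,   53.6,   54.3,   46. ])) cent [array([[ 647.5, -129.7]]), array([[ 646.7, -129.3]]), array([[ 645.8, -128.9]])]
dark [179. 248.] 139 (0.05, array([597.3, 367.9,  34.8,  31. ,  57.4])) (0.054, array([596.6, 366.7,  34.7,  30.9,  57.4])) cent [array([[598., 369.]]), array([[597.3, 367.8]]), array([[596.6, 366.6]])]
dark [502. 308.] 155 (0.05, array([ 501. , -194. ,   32. ,   31.8,   34.4])) (0.054, array([ 500.6, -193.4,   31.9,   31.7,   34.4])) cent [array([[ 501. , -194.6]]), array([[ 500.6, -194. ]]), array([[ 500.3, -193.4]])]
dark [199. 383.] 86 (0.05, array([364.1, 324. ,  29.9,  99.4,  88.2])) (0.054, array([364.1, 322.9,  29.8,  99. ,  88.2])) cent [array([[365.2, 324.4]]), array([[365.3, 323.3]]), array([[365.4, 322.3]])]
dark [ 26. 480.] 649 (0.05, array([196.1, 614.9, 110.3,  62.2,  69.8])) (0.054, array([196.7, 612.9, 109.9,  62. ,  69.8])) cent [array([[196.8, 610.7]]), array([[197.5, 608.7]]), array([[198.1, 606.7]])]
dark [ 14. 554.] 619 (0.05, array([ 90. , 614.3,  95.8,  60.2,   4.3])) (0.054, array([ 91. , 612.2,  95.5,  60. ,   4.3])) cent [array([[ 75.2, 621.6]]), array([[ 76.2, 619.6]]), array([[ 77.2, 617.5]])]
dark [389. 565.] 306 (0.05, array([ 78.7, -11. ,  45.7,  86.9,   1.1])) (0.054, array([ 79.7, -11. ,  45.6,  86.6,   1.1])) cent [array([[69.1, -5.6]]), array([[70.1, -5.6]]), array([[71.2, -5.6]])]
wood [191. 248.] 569 [604.1 362.6  82.3  82.7  80.2]
wood [576. 276.] 490 [ 566.1 -329.    62.2   64.    41.8]
wood [457. 283.] 177 [ 547.5 -117.2   33.9   38.2   45.8]
wood [380. 313.] 386 [494.6  19.3  58.7  61.2   0.9]
wood [300. 329.] 689 [461.8 162.1  82.4  82.6   0.9]
```

View pics/crop1.png

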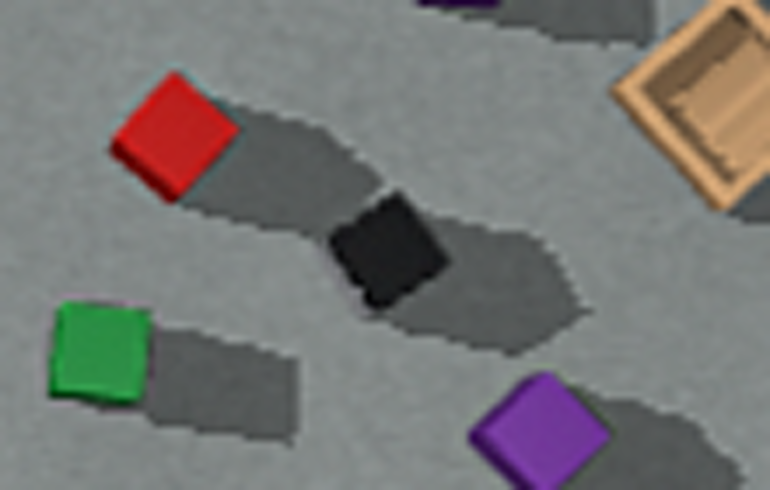

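Crop: black lid with steel sides at (388,250) in the 7x crop is the small tin. The red, green and purple blocks around it are decoys.

```bash
python3 -c "
from h import *
rel(597.3,367.8,90,63.7)"
```

```text
tcp [254.9 514.9 230.6] yaw of tool y deg 63.7 zdir [-0.001 -0.001 -1.   ] op 0.999 t 0.15
shift total (tool units) [-9.3   0.51  3.51] turn about tool z units -0.01 joint6 -0.21
```

Request:
carry_out --plan "-1 0.06 0 0 0 0; -1 0.06 0 0 0 0; -1 0.06 0 0 0 0; -1 0.06 0 0 0 0; -1 0.06 0 0 0 0; -1 0.06 0 0 0 0; -1 0.06 0.2 0 0 0; -1 0.06 0.3 0 0 0" --claw -0.4

```text
time_s: 0.82
eef_pos: [0.5527, 0.3899, 0.2124]
eef_rot: [0.001, 0.228, 0.974, 0.001]
wrist_force: [0.3, 1.1, 0.7]
opening: 0.702
grasp_force: 0.0
```

Request:
carry_out --plan "-0.7 0 0.5 0 0 0; -0.6 0 0.6 0 0 0; 0 0 0.7 0 0 0; 0 0 0.7 0 0 0; 0 0 0.2 0 0 0; 0 0 0 0 0 0; 0 0 0 0 0 0; 0 0 0 0 0 0"

```text
time_s: 1.48
eef_pos: [0.598, 0.3684, 0.1058]
eef_rot: [0.001, 0.228, 0.974, 0.001]
wrist_force: [-0.0, 0.4, 0.6]
opening: 0.699
grasp_force: 0.0
```

```bash
python3 - <<'E'
from h import *
rel(597.3,367.8,20,63.7)
c=ctrl.camera("wrist"); print(c["t"],c["R"])
cv2.imwrite("pics/w1.png",c["pixels"][:,:,::-1])
E
```

```text
tcp [598.  368.4 105.8] yaw of tool y deg 63.7 zdir [ 0.003  0.001 -1.   ] op 0.699 t 1.4833
shift total (tool units) [ 0.01 -0.03  2.15] turn about tool z units -0.0 joint6 -0.73
[-0.59569635 -0.35911311  0.14887106] [[ 0.44324818  0.89639655  0.00206589]
 [ 0.85789074 -0.4248739   0.28897342]
 [ 0.25991252 -0.12631463 -0.95733489]]
```

View pics/w1.png

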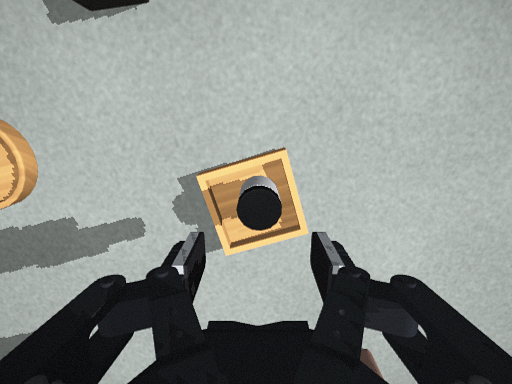

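Wrist view: the black lid is at (259,208), midway between the fingers, in the square holder with corners (198,175), (287,150), (307,233) and (227,254).

```bash
cat >> h.py <<'E'
def wristlook(zl,near):
    """lid centre/yaw (plane zl) and wood outlines (rim plane) seen by the wrist camera"""
    c=ctrl.camera("wrist"); im=c["pixels"].astype(int)
    for m,ce,a in comps(im.max(2)<50,150):
        s=shape(c,m,zl)
        if np.hypot(s[0]-near[0],s[1]-near[1])<80 and min(s[2:4])>20: print("lid",np.round(ce),s,np.round(unproj(c,ce,zl)*1000,1))
    wood=(im[...,0]-im[...,2]>45)&(im[...,0]>100)
    for m,ce,a in comps(wood,800):print("wood",np.round(ce),shape(c,m,.016))
    return c
E
python3 - <<'E'
from h import *
wristlook(.05,(597,368))
E
```

```text
lid [259. 207.] [598.9 369.2  33.6  36.3  65.1] [[598.5 369.5]]
wood [ 15. 166.] [486.4 191.6  31.2  80.5  48.3]
wood [252. 201.] [605.1 361.1  82.2  84.2  80.3]
```

Request:
carry_out --plan "0 0 0.4 0 0 0; 0 0 0.5 0 0 0; 0 0 0.5 0 0 0; 0 0 0.4 0 0 0; 0 0 0.3 0 0 0; 0 0 0 0 0 0; 0 0 0 0 0 0; 0 0 0 0 0 0"

```text
time_s: 2.25
eef_pos: [0.5978, 0.3679, 0.0207]
eef_rot: [0.001, 0.228, 0.974, 0.001]
wrist_force: [0.3, 0.1, -1.0]
opening: 0.698
grasp_force: 0.0
```

Request:
carry_out --plan "0 0 0 0 0 0; 0 0 0 0 0 0; 0 0 0 0 0 0; 0 0 0 0 0 0; 0 0 0 0 0 0; 0 0 0 0 0 0; 0 0 0 0 0 0; 0 0 0 0 0 0" --claw 1

```text
time_s: 2.92
eef_pos: [0.5982, 0.368, 0.0212]
eef_rot: [0.001, 0.228, 0.974, 0.001]
wrist_force: [-0.2, 0.4, 6.4]
opening: 0.4
grasp_force: 60.2
```

Request:
carry_out --plan "0 0 -0.2 0 0 0; 0 0 -0.5 0 0 0; 0 0 -0.6 0 0 0; 0 0 -0.6 0 0 0; 0 0 -0.4 0 0 0; 0 0 0 0 0 0; 0 0 0 0 0 0; 0 0 0 0 0 0"

```text
time_s: 3.58
eef_pos: [0.5959, 0.367, 0.1098]
eef_rot: [-0.001, 0.228, 0.974, -0.001]
wrist_force: [0.7, 0.0, -1.5]
opening: 0.405
grasp_force: 59.8
```

```bash
python3 -c "
from h import *
rel(494.6,19.3,60,63.7)"
```

```text
tcp [595.9 367.  109.8] yaw of tool y deg 63.7 zdir [-0.002 -0.001 -1.   ] op 0.405 t 3.5833
shift total (tool units) [-1.59 -8.91  1.26] turn about tool z units -0.01 joint6 -0.73
```

Request:
carry_out --plan "-0.05 -0.3 0 0 0 0; -0.12 -0.7 0 0 0 0; -0.15 -0.85 0 0 0 0; -0.15 -0.85 0 0 0 0; -0.15 -0.85 0 0 0 0; -0.15 -0.85 0 0 0 0; -0.15 -0.85 0 0 0 0; -0.15 -0.85 0 0 0 0"

```text
time_s: 4.25
eef_pos: [0.5247, 0.1284, 0.1092]
eef_rot: [-0.002, 0.228, 0.974, -0.0]
wrist_force: [0.5, -0.4, -1.1]
opening: 0.407
grasp_force: 60.0
```

Request:
carry_out --plan "-0.15 -0.85 0 0 0 0; -0.15 -0.85 0 0 0 0; -0.13 -0.7 0 0 0 0; -0.09 -0.41 0 0 0 0; 0 0 0 0 0 0; 0 0 0 0 0 0; 0 0 0 0 0 0; 0 0 0 0 0 0"

```text
time_s: 4.92
eef_pos: [0.4955, 0.0209, 0.1107]
eef_rot: [-0.001, 0.227, 0.974, 0.0]
wrist_force: [0.6, 0.4, -1.2]
opening: 0.405
grasp_force: 60.0
```

```bash
python3 - <<'E'
from h import *
rel(494.6,19.3,22,63.7)
c=wristlook(.05,(495,19))
cv2.imwrite("pics/w2.png",c["pixels"][:,:,::-1])
E
```

```text
tcp [495.5  20.9 110.7] yaw of tool y deg 63.7 zdir [-0.001  0.    -1.   ] op 0.405 t 4.9167
shift total (tool units) [-0.   -0.04  2.22] turn about tool z units 0.0 joint6 -1.31
wood [390.  87.] [463.5 158.4  86.6  84.7  31.2]
wood [254. 188.] [490.5  19.5  62.3  54.6  68.9]
```

View pics/w2.png

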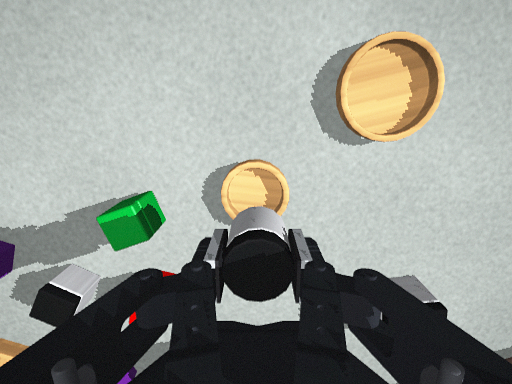

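Wrist view: the pot is held upright between the fingers (258,240), with the small round holder (255,190) directly ahead and below as expected.

Request:
carry_out --plan "0 -0.04 0.3 0 0 0; 0 0 0.5 0 0 0; 0 0 0.5 0 0 0; 0 0 0.4 0 0 0; 0 0 0.3 0 0 0; 0 0 0.15 0 0 0; 0 0 0.07 0 0 0; 0 0 0 0 0 0"

```text
time_s: 5.63
eef_pos: [0.4948, 0.019, 0.0222]
eef_rot: [-0.0, 0.227, 0.974, 0.0]
wrist_force: [-0.3, -0.3, -1.6]
opening: 0.406
grasp_force: 60.0
```

Request:
carry_out --plan "0 0 0 0 0 0; 0 0 0 0 0 0; 0 0 0 0 0 0; 0 0 0 0 0 0; 0 0 -0.2 0 0 0; 0 0 -0.6 0 0 0; 0 0 -1 0 0 0; 0 0 -0.9 0 0 0" --claw -0.2

```text
time_s: 6.3
eef_pos: [0.4942, 0.0185, 0.1321]
eef_rot: [-0.001, 0.228, 0.974, -0.0]
wrist_force: [1.0, -0.3, 0.6]
opening: 0.6
grasp_force: 0.0
```

```bash
python3 - <<'E'
from h import *
rel(667.8,95.6,120,69.9)
wristlook(.05,(495,19))
E
```

```text
tcp [494.2  18.5 132.1] yaw of tool y deg 63.6 zdir [-0.002  0.    -1.   ] op 0.6 t 6.3
shift total (tool units) [-3.03  3.65  0.29] turn about tool z units -1.09 joint6 -1.31
lid [258. 198.] [495.4  18.9  34.1  34.7  63.7] [[495.3  18.8]]
wood [382.  90.] [463.5 158.6  85.4  84.7  21.9]
wood [258. 179.] [494.2  18.6  62.4  61.8  68.8]
```

Request:
carry_out --plan "-0.5 0.6 0 0 0 0; -0.7 0.85 0 0 0 0; -0.7 0.85 0 0 0 0; -0.7 0.85 0 0 0 0; -0.43 0.5 0 0 0 0; 0 0 0 0 0 -0.6; 0 0 0 0 0 -0.5; 0 0 0 0 0 0" --claw -1

```text
time_s: 7.02
eef_pos: [0.6621, 0.0929, 0.1305]
eef_rot: [-0.0, 0.173, 0.985, -0.0]
wrist_force: [0.5, 0.5, 0.0]
opening: 1.005
grasp_force: 0.0
```

```bash
python3 - <<'E'
from h import *
c=wristlook(.054,(668,96))
cv2.imwrite("pics/w3.png",c["pixels"][:,:,::-1])
rel(667.8,95.6,19,69.9)
E
```

```text
lid [264. 205.] [670.1  95.7  52.9  53.5  70.1] [[669.   96.1]]
wood [124.  45.] [501.8  23.   59.7  62.6  46.8]
wood [498.  41.] [610.1 328.3  23.   64.6  83.6]
wood [ 17. 152.] [ 557.  -110.3   36.1   52.1   54.8]
 tcp [661.9  92.7 130.7] yaw of tool y deg 69.9 zdir [-0. -0. -1.] op 1.001 t 7.0667
shift total (tool units) [-0.11  0.12  2.79] turn about tool z units 0.0 joint6 -1.26
```

View pics/w3.png

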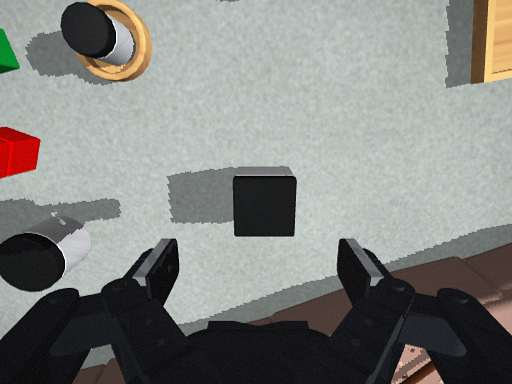

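Wrist view: the large tin's lid is at (264,205), square to the fingers, and the pot stands in its small round holder at (105,38).

Request:
carry_out --plan "-0.08 0.07 0.3 0 0 0; -0.06 0.07 0.5 0 0 0; 0 0 0.6 0 0 0; 0 0 0.6 0 0 0; 0 0 0.5 0 0 0; 0 0 0.3 0 0 0; 0 0 0.06 0 0 0; 0 0 0 0 0 0"

```text
time_s: 7.73
eef_pos: [0.6684, 0.0958, 0.0151]
eef_rot: [-0.001, 0.174, 0.985, -0.0]
wrist_force: [-0.1, -0.5, -0.2]
opening: 1.0
grasp_force: 0.0
```

Request:
carry_out --plan "0 0 0 0 0 0; 0 0 0 0 0 0; 0 0 0 0 0 0; 0 0 0 0 0 0; 0 0 0 0 0 0; 0 0 0 0 0 0; 0 0 0 0 0 0; 0 0 0 0 0 0" --claw 1

```text
time_s: 8.4
eef_pos: [0.6707, 0.0959, 0.0182]
eef_rot: [0.002, 0.174, 0.985, 0.0]
wrist_force: [0.1, -0.1, 7.1]
opening: 0.621
grasp_force: 64.3
```

Request:
carry_out --plan "0 0 -0.2 0 0 0; 0 0 -0.5 0 0 0; 0 0 -0.6 0 0 0; 0 0 -0.6 0 0 0; 0 0 -0.4 0 0 0; 0 0 -0.2 0 0 0; 0 0 0 0 0 0; 0 0 0 0 0 0"

```text
time_s: 9.07
eef_pos: [0.6687, 0.0959, 0.1158]
eef_rot: [-0.0, 0.174, 0.985, -0.0]
wrist_force: [-0.1, -0.0, -3.1]
opening: 0.626
grasp_force: 63.6
```

```bash
python3 - <<'E'
from h import *
rel(605,361.8,120,80.3)
E
```

```text
tcp [668.7  95.9 115.8] yaw of tool y deg 70.0 zdir [-0. -0. -1.] op 0.626 t 9.0667
shift total (tool units) [ 3.77  5.7  -0.1 ] turn about tool z units -1.81 joint6 -1.25
```

Request:
carry_out --plan "0.25 0.35 0 0 0 0; 0.5 0.75 0 0 0 0; 0.55 0.85 0 0 0 0; 0.55 0.85 0 0 0 0; 0.55 0.85 0 0 0 0; 0.55 0.85 0 0 0 0; 0.52 0.75 0 0 0 0; 0.3 0.45 0 0 0 0"

```text
time_s: 9.73
eef_pos: [0.602, 0.3661, 0.1137]
eef_rot: [-0.002, 0.173, 0.985, -0.0]
wrist_force: [-0.3, 0.1, -1.3]
opening: 0.626
grasp_force: 63.7
```

Request:
carry_out --plan "0 0 0 0 0 -0.3; 0 0 0 0 0 -0.6; 0 0 0 0 0 -0.6; 0 0 0 0 0 -0.3; 0 0 0 0 0 0; 0 0 0 0 0 0; 0 0 0 0 0 0; 0 0 0 0 0 0"

```text
time_s: 10.4
eef_pos: [0.6051, 0.3618, 0.1154]
eef_rot: [-0.0, 0.085, 0.996, -0.0]
wrist_force: [-1.3, 0.6, -1.6]
opening: 0.625
grasp_force: 63.7
```

```bash
python3 - <<'E'
from h import *
rel(605,361.8,20,80.3)
c=ctrl.camera("wrist");cv2.imwrite("pics/w4.png",c["pixels"][:,:,::-1])
E
```

```text
tcp [605.1 361.8 115.4] yaw of tool y deg 80.2 zdir [-0.001 -0.    -1.   ] op 0.625 t 10.4
shift total (tool units) [0.   0.   2.39] turn about tool z units -0.01 joint6 -1.03
```

View pics/w4.png

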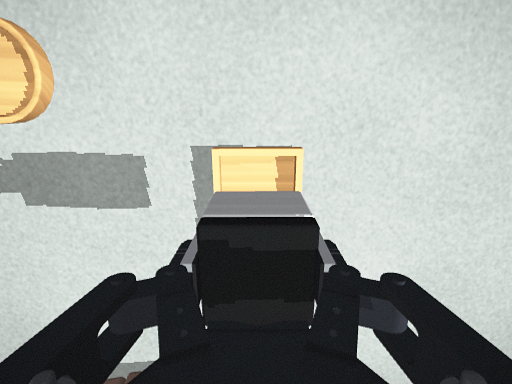

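Wrist view: the large tin (258,265) is square and laterally centred over the holder (258,168). I'll lower it.

Request:
carry_out --plan "0 0 0.3 0 0 0; 0 0 0.5 0 0 0; 0 0 0.5 0 0 0; 0 0 0.5 0 0 0; 0 0 0.3 0 0 0; 0 0 0.15 0 0 0; 0 0 0.08 0 0 0; 0 0 0 0 0 0"

```text
time_s: 11.12
eef_pos: [0.6055, 0.3618, 0.0231]
eef_rot: [-0.0, 0.085, 0.996, -0.0]
wrist_force: [-0.1, 0.6, -2.1]
opening: 0.623
grasp_force: 63.7
```

Request:
carry_out --plan "0 0 0 0 0 0; 0 0 0 0 0 0; 0 0 0 0 0 0; 0 0 0 0 0 0; 0 0 0 0 0 0; 0 0 -0.4 0 0 0; 0 0 -1 0 0 0; 0 0 -1 0 0 0" --claw -0.8

```text
time_s: 11.78
eef_pos: [0.6039, 0.3611, 0.1186]
eef_rot: [-0.002, 0.085, 0.996, -0.001]
wrist_force: [1.5, -0.6, 0.9]
opening: 0.902
grasp_force: 0.0
```

```bash
python3 - <<'E'
from h import *
wristlook(.058,(605,362))
rel(646.5,-129.2,130,80.3)
E
```

```text
lid [259. 206.] [605.5 361.7  52.7  53.   80.3] [[604.3 361.9]]
wood [25. 77.] [476.6 186.7  47.4  83.7  65.2]
wood [257. 174.] [605.2 361.1  82.2  83.5  80.3]
 tcp [609.8 363.7 131. ] yaw of tool y deg 80.3 zdir [ 0.011  0.004 -1.   ] op 0.9 t 11.8333
shift total (tool units) [ -2.98 -11.99  -0.02] turn about tool z units -0.0 joint6 -1.03
```

Request:
carry_out --plan "-0.1 -0.5 0 0 0 0; -0.24 -1 0 0 0 0; -0.24 -1 0 0 0 0; -0.24 -1 0 0 0 0; -0.24 -1 0 0 0 0; -0.24 -1 0 0 0 0; -0.24 -1 0 0 0 0; -0.24 -1 0 0 0 0"

```text
time_s: 12.5
eef_pos: [0.6254, 0.0521, 0.1206]
eef_rot: [0.001, 0.085, 0.996, -0.0]
wrist_force: [0.3, 0.2, -0.2]
opening: 0.901
grasp_force: 0.0
```

Request:
carry_out --plan "-0.25 -1 0 0 0 0; -0.25 -1 0 0 0 0; -0.25 -1 0 0 0 0; -0.25 -1 0 0 0 0; -0.1 -0.5 0 0 0 0; 0 0 0 0 0 0; 0 0 0 0 0 0; 0 0 0 0 0 0"

```text
time_s: 13.17
eef_pos: [0.6381, -0.1302, 0.1196]
eef_rot: [0.0, 0.085, 0.996, 0.0]
wrist_force: [0.3, -0.4, 0.5]
opening: 0.905
grasp_force: 0.0
```

```bash
python3 - <<'E'
from h import *
c=wristlook(.054,(646,-129))
cv2.imwrite("pics/w5.png",c["pixels"][:,:,::-1])
rel(646.5,-129.2,16,80.3)
E
```

```text
lid [260. 213.] [ 648.  -130.3   57.2   55.7   13.5] [[ 646.9 -130.2]]
wood [412.  17.] [516.8  13.2  58.7  22.2  80.3]
wood [254.  83.] [ 544.7 -117.5   38.4   38.2   48.7]
wood [ 36. 148.] [ 568.5 -324.5   68.7   69.6   41.8]
 tcp [ 638.1 -129.5  119.5] yaw of tool y deg 80.3 zdir [ 0.  0. -1.] op 0.899 t 13.2167
shift total (tool units) [-0.21  0.04  2.59] turn about tool z units 0.01 joint6 -1.78
```

View pics/w5.png

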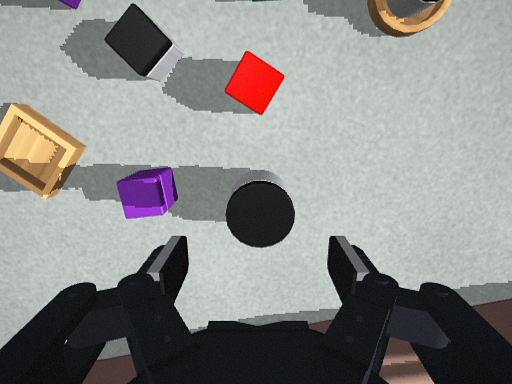

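Wrist view: the large pot's lid is at (260,213), centred between the fingers. The purple decoy (147,192) is clear of the left finger by about 18 mm.

Request:
carry_out --plan "-0.11 0 0.3 0 0 0; -0.11 0.02 0.5 0 0 0; 0 0 0.5 0 0 0; 0 0 0.5 0 0 0; 0 0 0.4 0 0 0; 0 0 0.3 0 0 0; 0 0 0.1 0 0 0; 0 0 0 0 0 0"

```text
time_s: 13.88
eef_pos: [0.646, -0.1303, 0.0133]
eef_rot: [-0.001, 0.084, 0.996, 0.0]
wrist_force: [0.4, -0.5, 0.7]
opening: 0.896
grasp_force: 0.0
```

Request:
carry_out --plan "0 0 0 0 0 0; 0 0 0 0 0 0; 0 0 0 0 0 0; 0 0 0 0 0 0; 0 0 0 0 0 0; 0 0 0 0 0 0; 0 0 0 0 0 0; 0 0 0 0 0 0" --claw 1

```text
time_s: 14.55
eef_pos: [0.648, -0.1318, 0.0165]
eef_rot: [0.001, 0.085, 0.996, -0.0]
wrist_force: [0.4, 1.4, 6.2]
opening: 0.666
grasp_force: 64.3
```

Request:
carry_out --plan "0 0 -0.2 0 0 0; 0 0 -0.5 0 0 0; 0 0 -0.6 0 0 0; 0 0 -0.6 0 0 0; 0 0 -0.6 0 0 0; 0 0 -0.3 0 0 0; 0 0 0 0 0 0; 0 0 0 0 0 0"

```text
time_s: 15.22
eef_pos: [0.6467, -0.1316, 0.1269]
eef_rot: [0.0, 0.085, 0.996, -0.0]
wrist_force: [-0.1, 0.7, -2.3]
opening: 0.664
grasp_force: 64.2
```

```bash
python3 - <<'E'
from h import *
rel(462.5,161.5,130,80.3)
E
```

```text
tcp [ 646.7 -131.6  126.9] yaw of tool y deg 80.3 zdir [ 0. -0. -1.] op 0.664 t 15.2167
shift total (tool units) [ 5.78  6.44 -0.08] turn about tool z units -0.01 joint6 -1.78
```

Request:
carry_out --plan "0.25 0.3 0 0 0 0; 0.5 0.55 0 0 0 0; 0.6 0.67 0 0 0 0; 0.6 0.67 0 0 0 0; 0.6 0.67 0 0 0 0; 0.6 0.67 0 0 0 0; 0.6 0.67 0 0 0 0; 0.6 0.67 0 0 0 0"

```text
time_s: 15.88
eef_pos: [0.5053, 0.0912, 0.1246]
eef_rot: [-0.002, 0.085, 0.996, -0.0]
wrist_force: [0.4, 0.8, -1.9]
opening: 0.668
grasp_force: 64.2
```

Request:
carry_out --plan "0.6 0.67 0 0 0 0; 0.5 0.55 0 0 0 0; 0.33 0.35 0 0 0 0; 0 0 0 0 0 0; 0 0 0 0 0 0; 0 0 0 0 0 0; 0 0 0 0 0 0; 0 0 0 0 0 0"

```text
time_s: 16.55
eef_pos: [0.4628, 0.1606, 0.1265]
eef_rot: [-0.0, 0.086, 0.996, -0.0]
wrist_force: [0.1, 0.1, -1.2]
opening: 0.673
grasp_force: 64.3
```

```bash
python3 - <<'E'
from h import *
c=wristlook(.054,(460,160))
cv2.imwrite("pics/w6.png",c["pixels"][:,:,::-1])
rel(462.5,161.5,20,80.3)
E
```

```text
wood [257. 174.] [451.7 161.5  83.9  61.5  81. ]
wood [135. 232.] [491.2  24.8  62.9  62.8  36.2]
wood [457. 256.] [585.1 358.3  92.3  56.7  80.2]
wood [ 22. 305.] [ 551.5 -126.6   44.    96.3   31.7]
 tcp [462.8 160.7 126.6] yaw of tool y deg 80.2 zdir [-0. -0. -1.] op 0.666 t 16.6
shift total (tool units) [0.01 0.02 2.67] turn about tool z units -0.02 joint6 -1.31
```

View pics/w6.png

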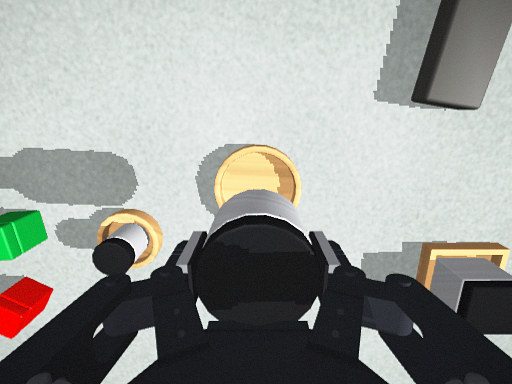

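Wrist view: the large pot (258,255) is laterally centred over the large round holder (258,180). I'll lower it.

Request:
carry_out --plan "0 0.02 0.3 0 0 0; 0 0 0.5 0 0 0; 0 0 0.6 0 0 0; 0 0 0.6 0 0 0; 0 0 0.35 0 0 0; 0 0 0.2 0 0 0; 0 0 0.12 0 0 0; 0 0 0 0 0 0"

```text
time_s: 17.27
eef_pos: [0.4629, 0.1619, 0.0208]
eef_rot: [-0.0, 0.085, 0.996, -0.0]
wrist_force: [0.0, 1.3, -2.1]
opening: 0.664
grasp_force: 64.5
```

Request:
carry_out --plan "0 0 0 0 0 0; 0 0 0 0 0 0; 0 0 0 0 0 0; 0 0 0 0 0 0; 0 0 0 0 0 0; 0 0 -0.4 0 0 0; 0 0 -1 0 0 0; 0 0 -1 0 0 0" --claw -0.8

```text
time_s: 17.93
eef_pos: [0.4607, 0.162, 0.1157]
eef_rot: [-0.002, 0.085, 0.996, -0.0]
wrist_force: [1.7, 0.1, 0.1]
opening: 0.897
grasp_force: 0.0
```

Request:
carry_out --plan "0 0 -0.3 0 0 0; 0 0 0 0 0 -0.6; 0 0 0 0 0 -0.9; 0 0 0 0 0 -0.9; 0 0 0 0 0 -0.9; 0 0 0 0 0 -0.9; 0 0 0 0 0 -0.9; 0 0 0 0 0 -0.9" --claw -0.4

```text
time_s: 18.6
eef_pos: [0.4625, 0.1623, 0.1282]
eef_rot: [0.0, -0.216, 0.976, -0.0]
wrist_force: [-0.6, 0.7, -0.1]
opening: 0.696
grasp_force: 0.0
```

```bash
python3 - <<'E'
from h import *
wristlook(.058,(462,161))
rel(500.8,-194.2,120,124.4)
E
```

```text
lid [256. 201.] [463.8 160.7  56.8  55.5  24.9] [[462.9 160.1]]
wood [117. 152.] [491.1  23.   62.8  61.   44.6]
wood [254. 169.] [456.5 156.1  69.9  84.5  26.8]
 tcp [462.6 162.3 128.2] yaw of tool y deg 115.2 zdir [ 0.  0. -1.] op 0.699 t 18.65
shift total (tool units) [ 2.93 -8.47  0.2 ] turn about tool z units -1.61 joint6 -1.92
```

Request:
carry_out --plan "0.3 -0.9 0 0 0 0; 0.33 -0.95 0 0 0 0; 0.33 -0.95 0 0 0 0; 0.33 -0.95 0 0 0 0; 0.33 -0.95 0 0 0 0; 0.33 -0.95 0 0 0 0; 0.33 -0.95 0 0 0 0; 0.33 -0.95 0 0 0 0" --claw -0.35

```text
time_s: 19.32
eef_pos: [0.4935, -0.1578, 0.1283]
eef_rot: [0.0, -0.212, 0.977, -0.0]
wrist_force: [1.0, 0.2, 0.1]
opening: 0.68
grasp_force: 0.0
```

Request:
carry_out --plan "0.32 -0.92 0 0 0 0.5; 0 0 0 0 0 1; 0 0 0 0 0 1; 0 0 0 0 0 1; 0 0 0 0 0 1; 0 0 0 0 0 1; 0 0 0 0 0 1; 0 0 0 0 0 1"

```text
time_s: 19.98
eef_pos: [0.4973, -0.1945, 0.1281]
eef_rot: [-0.0, 0.163, 0.987, 0.0]
wrist_force: [-0.2, -0.1, 0.5]
opening: 0.677
grasp_force: 0.0
```

Request:
carry_out --plan "0 0 0 0 0 1; 0 0 0 0 0 1; 0 0 0 0 0 1; 0 0 0 0 0 1; 0 0 0 0 0 1; 0 0 0 0 0 1; 0 0 0 0 0 0.6; 0 0 0 0 0 0"

```text
time_s: 20.65
eef_pos: [0.4973, -0.1945, 0.1281]
eef_rot: [-0.0, 0.472, 0.881, 0.0]
wrist_force: [-0.1, -0.0, 0.2]
opening: 0.672
grasp_force: 0.0
```

```bash
python3 - <<'E'
from h import *
c=wristlook(.046,(500,-194))
cv2.imwrite("pics/w7.png",c["pixels"][:,:,::-1])
rel(500.8,-194.2,16,34.4)
E
```

```text
lid [262. 200.] [ 503.  -194.4   33.3   34.    33.6] [[ 502.7 -193.9]]
wood [351. 153.] [ 552.3 -117.    47.6   45.1   48.7]
wood [243. 304.] [ 559.3 -318.9   63.2   56.    41.7]
 tcp [ 497.3 -194.5  128.1] yaw of tool y deg 33.9 zdir [-0.  0. -1.] op 0.674 t 20.7
shift total (tool units) [-0.04  0.08  2.8 ] turn about tool z units -0.1 joint6 -1.19
```

View pics/w7.png

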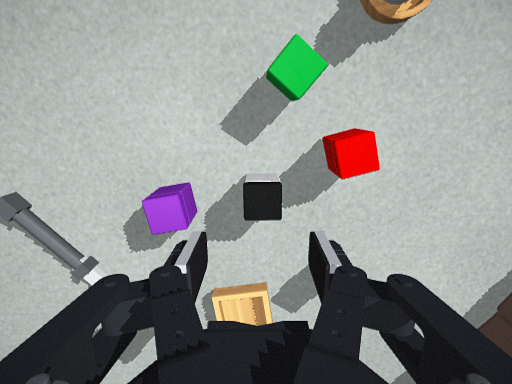

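Wrist view: the small tin's black lid is at (262,200), square and between the fingers. Purple (170,208) and red (351,153) stay about 15 mm outside the fingers.

Request:
carry_out --plan "-0.03 0.05 0.3 0 0 0; -0.03 0.05 0.5 0 0 0; 0 0 0.6 0 0 0; 0 0 0.6 0 0 0; 0 0 0.4 0 0 0; 0 0 0.3 0 0 0; 0 0 0.1 0 0 0; 0 0 0 0 0 0"

```text
time_s: 21.37
eef_pos: [0.5013, -0.1938, 0.0148]
eef_rot: [-0.001, 0.47, 0.882, 0.0]
wrist_force: [-1.0, 0.3, -0.6]
opening: 0.676
grasp_force: 0.0
```

Request:
carry_out --plan "0 0 0 0 0 0; 0 0 0 0 0 0; 0 0 0 0 0 0; 0 0 0 0 0 0; 0 0 0 0 0 0; 0 0 0 0 0 0; 0 0 0 0 0 0; 0 0 0 0 0 0" --claw 1

```text
time_s: 22.03
eef_pos: [0.5031, -0.195, 0.0174]
eef_rot: [0.001, 0.471, 0.882, -0.0]
wrist_force: [-1.2, 0.5, 6.5]
opening: 0.387
grasp_force: 60.4
```

Request:
carry_out --plan "0 0 -0.2 0 0 0; 0 0 -0.5 0 0 0; 0 0 -0.6 0 0 0; 0 0 -0.6 0 0 0; 0 0 -0.6 0 0 0; 0 0 -0.3 0 0 0; 0 0 0 0 0 0; 0 0 0 0 0 0"

```text
time_s: 22.7
eef_pos: [0.5021, -0.1943, 0.1283]
eef_rot: [0.0, 0.471, 0.882, -0.0]
wrist_force: [0.6, 0.5, -1.1]
opening: 0.383
grasp_force: 59.8
```

```bash
python3 - <<'E'
from h import *
rel(566,-329.5,130,41.8)
E
```

```text
tcp [ 502.1 -194.3  128.3] yaw of tool y deg 33.9 zdir [ 0.001 -0.001 -1.   ] op 0.383 t 22.7
shift total (tool units) [-3.7  -0.56 -0.04] turn about tool z units -1.39 joint6 -1.18
```

Request:
carry_out --plan "-0.4 -0.06 0 0 0 0; -0.7 -0.1 0 0 0 0; -0.8 -0.12 0 0 0 0; -0.8 -0.12 0 0 0 0; -0.7 -0.1 0 0 0 0; -0.3 -0.06 0 0 0 0; 0 0 0 0 0 -0.4; 0 0 0 0 0 -0.5"

```text
time_s: 23.37
eef_pos: [0.5647, -0.3299, 0.1248]
eef_rot: [-0.002, 0.43, 0.903, 0.001]
wrist_force: [0.1, 0.4, -0.4]
opening: 0.39
grasp_force: 59.8
```

Request:
carry_out --plan "0 0 0 0 0 -0.5; 0 0 0 0 0 0; 0 0 0 0 0 0; 0 0 0 0 0 0; 0 0 0 0 0 0; 0 0 0 0 0 0; 0 0 0 0 0 0; 0 0 0 0 0 0"

```text
time_s: 24.03
eef_pos: [0.5659, -0.3297, 0.1282]
eef_rot: [0.0, 0.408, 0.913, -0.0]
wrist_force: [0.1, 0.6, -1.0]
opening: 0.381
grasp_force: 59.8
```

```bash
python3 - <<'E'
from h import *
c=wristlook(.054,(460,160))
cv2.imwrite("pics/w8.png",c["pixels"][:,:,::-1])
rel(566.3,-329.6,20,41.8)
E
```

```text
wood [259. 181.] [ 567.7 -328.9   62.3   63.9   41.8]
 tcp [ 565.9 -329.7  128.3] yaw of tool y deg 41.9 zdir [ 0. -0. -1.] op 0.384 t 24.0833
shift total (tool units) [-0.    0.01  2.71] turn about tool z units 0.01 joint6 -1.44
```

View pics/w8.png

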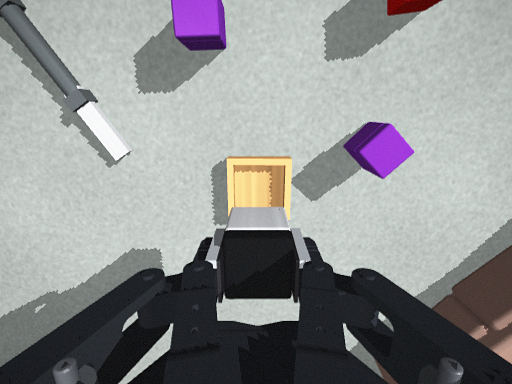

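Wrist view: the tin (258,255) is square and centred over the small square holder (259,185). I'll lower, release and rise.

Request:
carry_out --plan "0 0 0.3 0 0 0; 0 0 0.5 0 0 0; 0 0 0.6 0 0 0; 0 0 0.6 0 0 0; 0 0 0.4 0 0 0; 0 0 0.2 0 0 0; 0 0 0.1 0 0 0; 0 0 0 0 0 0"

```text
time_s: 24.75
eef_pos: [0.5653, -0.3293, 0.0214]
eef_rot: [-0.001, 0.408, 0.913, 0.0]
wrist_force: [-3.8, 2.2, 7.4]
opening: 0.387
grasp_force: 60.9
```

Request:
carry_out --plan "0 0 0 0 0 0; 0 0 0 0 0 0; 0 0 0 0 0 0; 0 0 0 0 0 0; 0 0 0 0 0 0; 0 0 -0.4 0 0 0; 0 0 -1 0 0 0; 0 0 -1 0 0 0" --claw -0.3

```text
time_s: 25.42
eef_pos: [0.5643, -0.3284, 0.1146]
eef_rot: [-0.003, 0.408, 0.913, 0.001]
wrist_force: [2.1, 0.2, -0.1]
opening: 0.648
grasp_force: 0.0
```

Request:
carry_out --plan "0 0 -0.8 0 0 0; 0 0 -0.8 0 0 0; 1 0 -0.5 0 0 0; 1 0 0 0 0 0; 1 0 0 0 0 0; 0 0 0 0 0 0; 0 0 0 0 0 0; 0 0 0 0 0 0"

```text
time_s: 26.08
eef_pos: [0.4881, -0.2428, 0.1994]
eef_rot: [0.001, 0.408, 0.913, -0.0]
wrist_force: [0.8, -0.0, 0.4]
opening: 0.649
grasp_force: 0.0
```

```bash
python3 - <<'E'
from h import *
c=ctrl.camera("scene");cv2.imwrite("pics/s2.png",cv2.resize(c["pixels"][:,:,::-1],None,fx=1.5,fy=1.5))
c=ctrl.camera("wrist");im=c["pixels"].astype(int)
wristlook(.05,(566,-330)); tool()
c=ctrl.camera("top"); im=c["pixels"].astype(int)
for m,ce,a in comps(im.max(2)<45,80): print("dark",np.round(ce*1.5),np.round(unproj(c,ce,.05)*1000,1),np.round(unproj(c,ce,.058)*1000,1))
E
```

```text
lid [258. 333.] [ 608.  -380.6  729.7  237.    41.9] [[ 631.2 -401.3]]
lid [258. 268.] [ 564.6 -327.5   33.2   36.4   41.9] [[ 564.5 -327. ]]
wood [370. 127.] [ 551.7 -115.7   51.7   39.1   48.6]
wood [259. 249.] [ 566.4 -327.8   62.1   68.2   41.9]
 tcp [ 488.6 -243.5  199.2] yaw of tool y deg 41.9 zdir [ 0.001 -0.001 -1.   ] op 0.653 t 26.2333
dark [182. 244.] [[604.8 363. ]] [[603.4 360.6]]
dark [379. 310.] [[493.9  18.8]] [[493.2  18.7]]
dark [571. 328.] [[ 469.2 -311.4]] [[ 468.7 -309.5]]
dark [295. 327.] [[462.6 162.5]] [[462.1 161.4]]
dark [598. 367.] [[ 402.7 -356.6]] [[ 402.6 -354.4]]
dark [250. 544.] [[ 99.6 226.3]] [[101.5 224.8]]
dark [516. 556.] [[  88.8 -215.3]] [[  90.7 -213.9]]
```

View pics/s2.png

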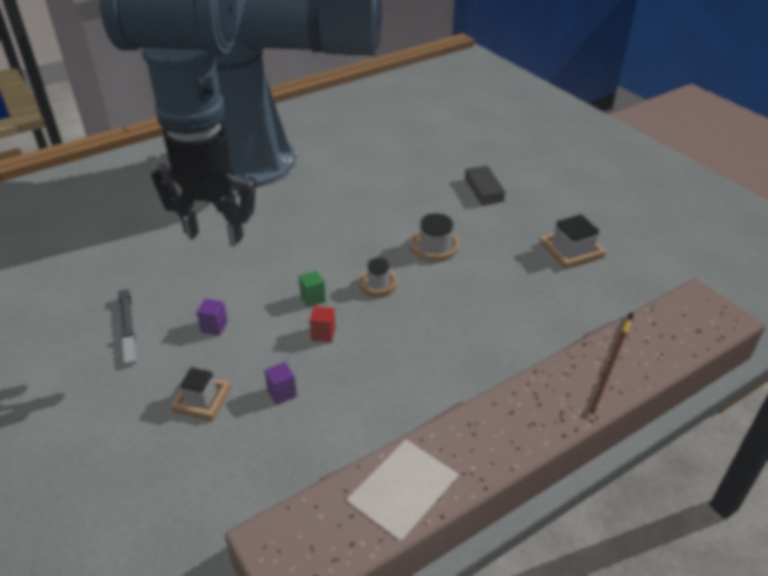

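The scene view shows all four containers upright in their own holders: small tin (198,388), small pot (377,277), large pot (436,235), large tin (576,237). The brick and chisel have not moved, and the lid centres lie within about 3 mm of the holder centres.

```bash
python3 -c "
from bench import ctrl
print(ctrl.hand_in())"
```

```text
the job is handed in; nothing more can be done
None
```

All four paint containers stand upright in their matching holders, with the brick and chisel unmoved in the last picture; the job is handed in at about 26 s, but the hand-in returned no verdict.

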